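# Pin, swing and bolt the cradle plate onto the watch-timing stand

### The job

Fit the aluminium cradle plate onto the black microphone stand: lay it on the stand well askew, clear of the steel keeper, with the hole at its plain end over the stand's hole at the microphone end, and drop the red-handled drift pin fully down through both. Let go, then swing the plate's tongue end round about the pin, under the keeper, until the holes at the other end line up. Then put one of the two thumb bolts fully home through them, leaving the pin standing in its hole, and do not disturb the watch, the loupe or the jar.

Things in the scene. Friction and masses are not known exactly. Their poses are not given: they have to be found in the camera images.
- base: Black microphone stand, fixed: block 80 (x) x 140 (y) x 40 mm (z), origin at its underside's centre. In its top two brass-rimmed blind holes 10.5 mm wide, 26 deep: A at (0,-52), B at (0,+52) mm. A silver barrel, 30 mm thick, sticks 51 mm out of the -y end by hole A, below the top. Steel keeper hook on the +x side. The plate is home with its axes along the stand's, its origin at (0,0,40) mm.
- base_hole_a (a point): Centre of the mouth of the stand's hole A (microphone end), on its top face, 40 mm above the bench.
- base_hole_b (a point): Centre of the mouth of the stand's hole B (the other end, +y), on its top face.
- keeper (a point): Keeper lip's inner edge at its underside, at (12,20,51) mm of the stand. Keeper: 12 mm wide (stand y 14 to 26), top 16 mm above the stand's top; lip over x 12 to 29.5, upright stop face at x = 20.5 mm. The lip bars the plate from above; the plate is clear of it when turned about hole A by 0.25 to 0.45 rad, tongue toward stand -x. Against the stop the holes line up to 1 mm.
- plate: Loose aluminium plate, about 0.25 kg, 8 mm thick, origin under the middle between its holes, z up, flat on the bench. 40 mm wide (x), y -66 to +66, then a tongue 30 wide to y = +108 mm. Through holes 10.5 mm: A (0,-52) at the plain end, B (0,+52). Blue grip block at (0,0), 24 (x) x 14 (y), top 44 mm above the underside: carry by it, pinched along y; fingers there hit the keeper when swung home.
- plate_hole_a (a point): Centre of the plate's hole A on its upper face (8 mm above its underside).
- plate_hole_b (a point): Centre of the plate's hole B on its upper face.
- plate_tongue (a point): Middle of the tongue, mid-thickness, at (0,92,4) mm of the plate. When the plate lies on the stand the tongue overhangs the stand's end (from y = 70 mm), so fingers can straddle its 30 mm width and reach below it.
- rack: Fixed wooden rack 56 x 150 x 56 mm (x,y,z), origin at the centre of its underside; three vertical through holes 11 mm wide in a row along its y, 50 mm apart, holding the pin and two bolts in any order, each hanging by its head on the rack's top.
- pin: Brass drift pin, red handle, 0.05 kg, 74 mm long, origin at its tip, z toward the handle. Tip 3 mm wide tapering to 9.5 at 16 mm, shank 9.5 to 50 mm, handle 18 mm wide from 50 to 74 mm. Fully in the stand its tip is on the hole's floor 14 mm above the bench, the handle starting 16 mm above the plate. In the rack its tip is 6 mm above the bench.
- bolt1: Steel thumb bolt with a dark head, 0.04 kg, 46 mm long, origin at its tip, z up toward the head. Smooth shank 8 mm wide, tip tapered over the last 6 mm to 4 mm, no thread to turn; head 18 mm wide from 26 to 46 mm. Fully home its head lies on the plate and its tip is 22 mm above the bench. In the rack its tip is 30 mm above the bench.
- bolt2: The second thumb bolt, the same as the first; either may be used, the other is a spare.
- watch: Bystander: strapless steel watch, 42 mm wide, 10 mm high, black dial; origin at its underside's centre.
- loupe: Bystander: black eyepiece loupe, 34 mm wide, 30 mm high; origin at its underside's centre.
- jar: Bystander: small amber jar with white lid, 36 mm wide, 45 mm high; origin at its underside's centre.

How it is judged:
By the outcome, as a careful person would: the job done as asked, in the order asked, and still so for the second after the job is handed in, with the robot touching nothing.
It also fails if it takes over 72 s, if anything falls off the work surface, if the arm or the gripper's body presses on something with over 40 N, if the wrist force passes 120 N, or if a joint passes its speed limit or range.

### The arm

A 6-joint arm with a two-finger parallel gripper is mounted at the origin on the work surface. World frame = base frame: x ahead of the robot, y to its left, z up, the work surface at z = 0. Lengths are in m, angles in rad, forces in N, time in s.
With the tool pointing down it reaches from about 0.425 to 1.125 m from the base axis. Payload 14.9 kg.
Tool frame: the origin (TCP) lies midway between the tips of the shut fingers; the grasp point (between the pads) lies 19 mm behind it; z points along the fingers, y is the line along which they close (so a half turn about z gives the same grasp; the last joint's range is limited). The gripper opens to 91 mm and grips with 3 to 60 N. Pads are 32 mm wide; open, the fingers measure 118 mm over their backs; the gripper's body (76 mm by 178 mm) begins 60 mm behind the grasp point.
Start: joints at [1.149, 0.379, 1.734, -0, 1.028, -0.033], TCP at [0.265, 0.648, 0.193] pointing down, gripper open.
Joint ranges: [-2.77, 2.77], [-0.74, 2.19], [0, 2.66], [-1.06, 4.2], [0.31, 2.87], [-3.08, 3.08]. Speed limits (rad/s): [1.89, 1.89, 2.39, 3.14, 3.14, 3.14].

### API

Orientations are given as a rotation vector (axis times angle).
In Python, from workcell import ctrl, eyes gives the robot as it stands.
- The arm moves only by the shell command python3 -m pendant 'ROWS' [OPENING] [FORCE]. ROWS is JSON, a list of rows, each a list of 4 numbers: the shift along the tool's x, y, z in cm, then the turn about the tool's z in degrees. In form: [[dx, dy, dz, twist], ...]. A call has 1 to 8 rows; each row shifts and turns the commanded pose from where the row before left it, along the tool's axes as they then stand; what a row does not reach is not made up. A row lasts 1/8 s, in which the tool goes at most 62.5 mm and 10.7 degrees, less where a joint would pass 70% of its speed; a pose out of reach is approached as far as the arm can. A call with a gripper value outside its range is refused whole. OPENING is the gripper's target within -1 to 1 (fully open at 1, half-way at 0, shut at -1), set as the call begins (- or left out, the last holds). The fingers move at their own pace and stop on an object; FORCE is the grip in N (left out, the last holds). Time passes only in rows, so rows that do not move let the fingers close. It gives the time, the measured TCP pose, the force, the opening and the grip force at its end, in the units of the state.
- ctrl.get_state(): the state, without advancing time (a new reading comes with each control period).
- eyes.get_image(name): name is "scene" or "top"; returns (picture, depth): 420x560x3 uint8, blue, green, red; 420x560 float32, m along the optical axis (not along the pixel's ray), 0 where there is no reading.
- eyes.calibration(name): a dict with "mtx" (3x3 intrinsics, pixels), "position" and "rotation" of the camera in the world. Camera axes: x right, y down, z forward; pixel columns grow to the right and rows downward; lengths in m; the calibration is good to about 2 mm. A picture is of the moment at which its call begins. calibration takes no time and is no camera call.
- ctrl.finish_job(): hands the job in; it is judged then, once.
The state is a dict: "time": time; "qpos": joint angles; "joint_vel": joint speeds; "joint_efforts": joint torques, N m; "eef_pos": TCP position; "orientation": TCP orientation; "force": force on the tool from outside, world axes, zero at the start; "ft_torque": the same for the moment, N m; "gripper_width": opening from 0.0 (shut) to 1.0 (fully open); "finger_force": force on a finger pad.
Only numpy, scipy, OpenCV 4.12 (cv2) and the standard library are available. Lean on these libraries where they do the work, as an engineer would, in place of code of your own. Each camera call takes 0.05 s, during which the arm holds its last target. There are 200 camera calls.

## Working session

There is one attempt and no reset: what is moved stays moved. The work goes in short steps, Python scripts to look and compute and a shell command to move; the robot and the scene stay as the last step left them, time stands still between calls to the robot, and variables do not carry over. Pictures are saved under pics/ and viewed, at most 13 in all, crops included, and the job is handed in when it is done.

```bash
ls; mkdir -p pics
python3 - <<'E'
from workcell import ctrl, eyes
import cv2
for n in("scene","top"):
    p,d=eyes.get_image(n); cv2.imwrite(f"pics/{n}0.png",p); c=eyes.calibration(n); print(n,c)
print(ctrl.get_state())
E
```

```text
pics
scene {'mtx': array([[387.82521693,   0.        , 279.53508896],
       [  0.        , 387.82521693, 201.0034137 ],
       [  0.        ,   0.        ,   1.        ]]), 'position': array([ 1.28410282, -0.09834979,  0.51205069]), 'rotation': array([-1.70816229, -1.48430653,  0.81681646])}
top {'mtx': array([[455.16525402,   0.        , 281.96506835],
       [  0.        , 455.16525402, 212.02122043],
       [  0.        ,   0.        ,   1.        ]]), 'position': array([4.13855050e-01, 9.97901377e-04, 1.29034121e+00]), 'rotation': array([-2.1732149 ,  2.11892738, -0.15797317])}
{'time': 0.1, 'qpos': array([ 1.14871853e+00,  3.79366967e-01,  1.73471588e+00, -2.55727494e-05,
        1.02850578e+00, -3.33118465e-02]), 'joint_vel': array([ 0.00103912, -0.00093886, -0.00098067,  0.00085537,  0.00178909,
       -0.00081072]), 'joint_efforts': array([ 2.24223891e-05, -7.65041327e+01, -4.35298741e+01,  6.51655393e-02,
        3.99042678e-02, -1.88397343e-05]), 'eef_pos': array([0.26519714, 0.64741271, 0.1919495 ]), 'orientation': array([-6.06773977e-01, -3.08223115e+00,  1.53174850e-03]), 'force': array([ 0.62402473, -0.25087575,  0.29919942]), 'ft_torque': array([-0.01772024, -0.00622459, -0.01280212]), 'finger_force': 0.0, 'gripper_width': 1.000585589499892}
```

View pics/top0.png

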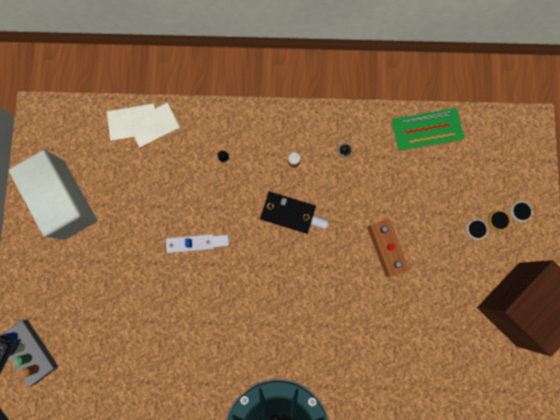

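View pics/scene0.png

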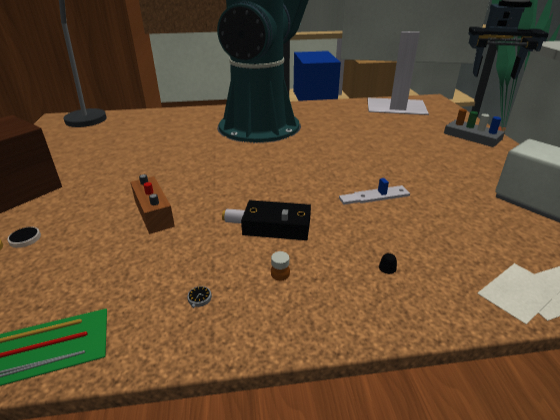

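The top view shows the stand at (288,212), with its barrel pointing right, and the plate at (197,243), with its tongue to the right. The rack has a bolt at (384,230), the pin at (391,246) and a bolt at (398,264). The watch (345,150), jar (294,158) and loupe (223,156) lie beyond the stand. The scene view agrees.

```bash
cat > h.py <<'E'
from workcell import ctrl, eyes
import cv2, numpy as np
from scipy.spatial.transform import Rotation as R
def ray(n,u,v):
    c=eyes.calibration(n); d=R.from_rotvec(c["rotation"]).apply(np.linalg.solve(c["mtx"],[u,v,1.])); return c["position"],d
def onz(n,u,v,z):
    p,d=ray(n,u,v); return p+d*(z-p[2])/d[2]
def proj(n,X):
    c=eyes.calibration(n); q=c["mtx"]@R.from_rotvec(c["rotation"]).inv().apply(np.array(X)-c["position"]); return q[:2]/q[2]
def crop(p,x,y,w,h,k,f):
    cv2.imwrite(f,cv2.resize(p[y:y+h,x:x+w],None,fx=k,fy=k,interpolation=cv2.INTER_CUBIC))
def blobs(p,lo,hi,box,amin=4):
    x,y,w,h=box; m=cv2.inRange(cv2.cvtColor(p,cv2.COLOR_BGR2HSV)[y:y+h,x:x+w],lo,hi)
    n,l,s,c=cv2.connectedComponentsWithStats(m)
    return [(int(s[i,4]),np.round(c[i]+[x,y],2),s[i,:4]+[x,y,0,0]) for i in range(1,n) if s[i,4]>=amin]
E
python3 - <<'E'
from h import *
t=cv2.imread("pics/top0.png");s=cv2.imread("pics/scene0.png")
a=cv2.resize(t[180:280,160:420],None,fx=3,fy=3,interpolation=cv2.INTER_CUBIC)
b=cv2.resize(s[165:245,130:415],None,fx=2.73,fy=2.73,interpolation=cv2.INTER_CUBIC)[:,:780]
b=cv2.resize(b,(780,219)); cv2.imwrite("pics/crop1.png",np.vstack([a,b]))
for n,p,box in(("top",t,(150,180,280,110)),("scene",s,(120,160,300,90))):
    print(n)
    for nm,lo,hi in(("red",(0,200,100),(5,255,255)),("blue",(105,150,60),(130,255,255)),("brass",(18,100,90),(32,255,255)),("alu",(0,0,150),(179,50,255)),("blk",(0,0,0),(179,120,30))):
        print(nm,[x for x in blobs(p,lo,hi,box)][:12])
E
```

```text
top
red [(37, array([390.76, 246.41]), array([387, 244,   8,   6]))]
blue [(36, array([187.92, 242.5 ]), array([186, 239,   5,   8]))]
brass [(10, array([267.9, 205. ]), array([267, 203,   3,   5])), (4, array([272.5, 205.5]), array([272, 205,   2,   2])), (8, array([328.25, 225.12]), array([327, 223,   3,   5]))]
alu [(131, array([319.21, 222.63]), array([312, 217,  16,  12])), (779, array([196.13, 242.73]), array([166, 235,  63,  18]))]
blk [(1126, array([287.89, 212.74]), array([262, 193,  53,  40]))]
scene
red [(26, array([147.23, 183.69]), array([144, 182,   8,   4]))]
blue [(23, array([383.7 , 180.83]), array([380, 179,   8,   5]))]
brass [(14, array([223.14, 212.64]), array([222, 210,   3,   6]))]
alu [(142, array([395.68, 190.45]), array([386, 186,  23,  10])), (278, array([361.28, 195.15]), array([340, 189,  45,  12])), (71, array([234.49, 210.96]), array([225, 209,  19,   5]))]
blk [(34, array([143.12, 179.82]), array([140, 177,   8,   7])), (53, array([153.83, 200.58]), array([150, 197,   9,   8])), (2070, array([275.88, 219.97]), array([241, 201,  69,  39])), (6, array([252.67, 209.5 ]), array([251, 209,   4,   2])), (7, array([300.71, 213.43]), array([299, 213,   4,   2]))]
```

View pics/crop1.png

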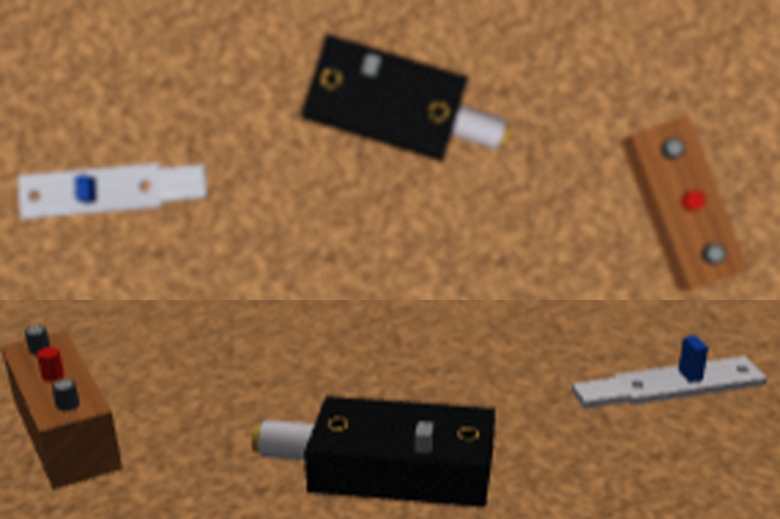

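The crop shows stand hole A at about top pixel (306,217), B at (270,206) and the keeper at (284,202). Plate hole A is at (171,245), B at (208,242). Next I refine these in both views.

```bash
cat >> h.py <<'E'
def cen(p,u,v,r,mode):
    """weighted centroid in window: 'rim' = colour on black, 'dark' = dark on bright, 'red'"""
    u0,v0=int(round(u)),int(round(v)); w=p[v0-r:v0+r+1,u0-r:u0+r+1].astype(float)
    g=w.max(2)
    if mode=='rim': q=np.clip(w[...,2]-w[...,0]-12,0,None)
    elif mode=='dark': q=np.clip(np.percentile(w[...,0],70)-20-w[...,0],0,None)
    elif mode=='red': q=np.clip(w[...,2]-3*w[...,1]-20,0,None)
    elif mode=='gray': q=((w.max(2)-w.min(2))<28)*1.
    yy,xx=np.mgrid[-r:r+1,-r:r+1]; return np.array([u0+(q*xx).sum()/q.sum(),v0+(q*yy).sum()/q.sum()])
E
python3 - <<'E'
from h import *
t=cv2.imread("pics/top0.png");s=cv2.imread("pics/scene0.png")
L={"SA":((306,217),(130+338/2.737,165+124/2.737),5,'rim',.040),"SB":((270.3,206),(130+468/2.737,165+134/2.737),5,'rim',.040),
"PA":((171.3,245),(130+742/2.737,165+69/2.737),3,'dark',.008),"PB":((208,242),(130+637/2.737,165+84/2.737),3,'dark',.008)}
for k,(a,b,r,m,z) in L.items():
    ct=cen(t,*a,r,m);cs=cen(s,*b,r-1 if m=='rim' else r,m); print(k,ct,cs,onz("top",*ct,z)[:2].round(4),onz("scene",*cs,z)[:2].round(4))
# rack heads
for k,a,b,m,z in(("pin",(390.8,246.4),(147.5,188),'red',.080),("b1",(384.3,229.3),(143.3,178.5),'gray',.076),("b2",(397.8,264.3),(154,199),'gray',.076)):
    ct=cen(t,*a,5,m); print(k,ct,onz("top",*ct,z)[:2].round(4))
# plate contour
m=cv2.inRange(cv2.cvtColor(t,cv2.COLOR_BGR2HSV)[225:262,155:240],(0,0,120),(179,60,255))
c=max(cv2.findContours(m,0,1)[0],key=cv2.contourArea)
print(cv2.minAreaRect(c)); 
for k,a,z in(("watch",(345,150),.01),("loupe",(223,156),.03),("jar",(294,158),.045)): print(k,onz("top",*a,z)[:2].round(3))
print(onz("top",187.9,242.5,.03))
E
```

```text
SA [306.08725869 216.50656371] [253.09081081 209.99891892] [ 0.5866 -0.0653] [ 0.5835 -0.0626]
SB [269.26249247 205.50150512] [300.5467128  212.94232987] [0.6149 0.0377] [0.6096 0.0374]
PA [171.02779322 244.79849917] [401.01856148 189.51740139] [0.5009 0.3118] [0.4982 0.315 ]
PB [207.81996974 241.62632375] [362.45687646 195.31934732] [0.5125 0.2087] [0.5107 0.2108]
pin [390.79764244 246.32514735] [ 0.5068 -0.2899]
b1 [384. 229.] [ 0.5531 -0.273 ]
b2 [397.5        264.17647059] [ 0.4601 -0.3082]
((41.9176025390625, 17.56609344482422), (14.766160011291504, 62.902671813964844), 84.95755004882812)
watch [ 0.788 -0.176]
loupe [0.756 0.174]
jar [ 0.751 -0.028]
[0.50698776 0.26019231 0.03      ]
```

```bash
cat >> h.py <<'E'
def goto(x,y,z,th):
    s=ctrl.get_state(); r=R.from_rotvec(s["orientation"]).as_matrix(); cur=np.arctan2(r[1,1],r[0,1])
    d=r.T@(np.array([x,y,z])-s["eef_pos"])*100
    print("t",s["time"],"tcp",s["eef_pos"].round(4),"th",round(cur,4),"w",round(s["gripper_width"],3),"F",s["force"].round(1))
    print("  shift cm",d.round(2),"twist",round(-np.degrees((th-cur+np.pi)%(2*np.pi)-np.pi),2))
E
python3 -c "
from h import *
goto(.5056,.2616,.12,1.687)"
```

```text
t 0.1 tcp [0.2652 0.6474 0.1919] th 1.182 w 1.001 F [ 0.6 -0.3  0.3]
  shift cm [-36.87 -26.58   7.22] twist -28.93
```

```bash
python3 -m pendant '[[-4.6,-3.3,0.9,0],[-4.6,-3.3,0.9,0],[-4.6,-3.3,0.9,0],[-4.6,-3.3,0.9,0],[-4.6,-3.3,0.9,0],[-4.6,-3.3,0.9,0],[-4.6,-3.3,0.9,0],[-4.6,-3.4,0.9,0]]' 1 50; python3 -m pendant '[[0,0,0,-9.6],[0,0,0,-9.6],[0,0,0,-9.7],[0,0,0,0]]'
python3 -c "
from h import *
goto(.5056,.2616,.012,1.687)"
```

```text
time: 1.1
eef_pos: [0.5061, 0.2614, 0.1202]
orientation: [-0.607, -3.082, 0.0]
force: [0.4, 0.9, -1.1]
gripper_width: 0.999
finger_force: 0.0
time: 1.6
eef_pos: [0.5053, 0.2629, 0.1203]
orientation: [0.18, -3.136, 0.0]
force: [-0.2, -1.4, -0.4]
gripper_width: 1.003
finger_force: 0.0
t 1.6 tcp [0.5053 0.2629 0.1203] th 1.6853 w 1.003 F [-0.2 -1.4 -0.4]
  shift cm [-0.02 -0.13 10.83] twist -0.1
```

Tracking is precise. Go down, grip and lift.

```bash
python3 -m pendant '[[0,-0.1,3,0],[0,0,3,0],[0,0,2.5,0],[0,0,1.5,0],[0,0,0.8,0],[0,0,0,0]]'; python3 -m pendant '[[0,0,0,0],[0,0,0,0],[0,0,0,0],[0,0,0,0],[0,0,0,0],[0,0,0,0],[0,0,0,0],[0,0,0,0]]' -1 50;  python3 -m pendant '[[0,0,-1,0],[0,0,-2,0],[0,0,-3,0],[0,0,-3,0],[0,0,-3,0],[0,0,0,0],[0,0,0,0]]'
python3 - <<'E'
from h import *
goto(.57,-.01,.13,-1.484)
t,_=eyes.get_image("top"); s,_=eyes.get_image("scene"); cv2.imwrite("pics/top1.png",t); cv2.imwrite("pics/scene1.png",s)
b=cv2.resize(s[105:225,320:460],None,fx=4,fy=4,interpolation=2);a=cv2.resize(t[200:270,140:260],None,fx=4.667,fy=4.667,interpolation=2)[:320,:560]
cv2.imwrite("pics/crop2.png",np.hstack([b[:,:400],cv2.resize(a,(400,480*0+480))]))
E
```

```text
time: 2.35
eef_pos: [0.5056, 0.2621, 0.0125]
orientation: [0.18, -3.136, 0.0]
force: [0.3, 0.1, 0.2]
gripper_width: 1.0
finger_force: 0.0
time: 3.35
eef_pos: [0.5056, 0.262, 0.0125]
orientation: [0.182, -3.136, 0.0]
force: [0.5, -1.0, 1.5]
gripper_width: 0.156
finger_force: 0.5
time: 4.22
eef_pos: [0.5052, 0.2619, 0.1324]
orientation: [0.181, -3.136, 0.0]
force: [0.6, -0.5, -3.4]
gripper_width: 0.144
finger_force: 50.0
t 4.225 tcp [0.5052 0.2619 0.1324] th 1.6864 w 0.144 F [ 0.6 -0.5 -3.4]
  shift cm [ -3.3  -27.76   0.24] twist -178.35
```

View pics/crop2.png

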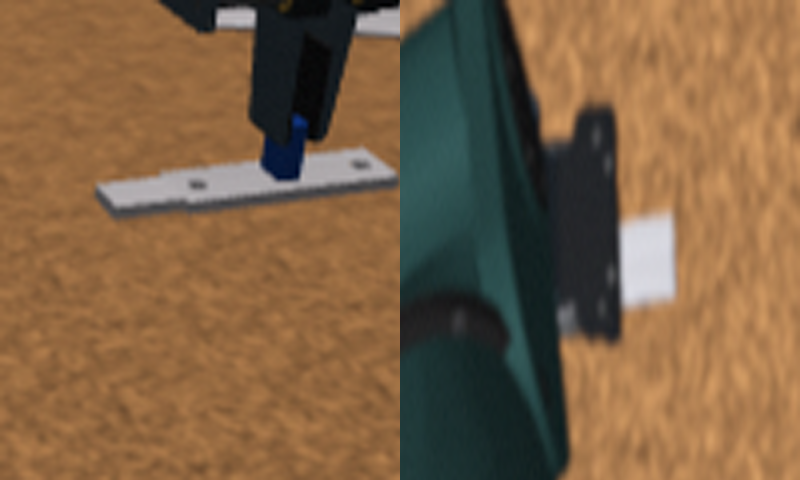

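The plate hangs level in the grip, with hole B at scene pixel (369,151) and A at (410,146). I check for slip or tilt by intersecting those rays with the vertical plane through the grip.

Run:
```python
from h import *
s=cv2.imread("pics/scene1.png"); c=np.array([.5052,.2619]); th=1.6864; u=np.array([np.cos(th),np.sin(th)]); n=np.array([-u[1],u[0]])
for k,g in(("B",(369.3,151)),("A",(410.3,146))):
    q=cen(s,*g,3,'dark'); p,d=ray("scene",*q); l=((c-p[:2])@n)/(d[:2]@n); X=p+l*d; print(k,q,X.round(4),"along",((X[:2]-c)@u).round(4))
for z in (.12,.125,.13,.11): print(z,[onz("scene",*cen(s,*g,3,'dark'),z)[:2].round(4) for g in((369.3,151),(410.3,146))])
```

```text
B [368.87572254 150.77745665] [0.511  0.2122 0.128 ] along -0.05
A [410.21967963 145.41647597] [0.4988 0.3166 0.1288] along 0.0551
0.12 [array([0.4949, 0.2187]), array([0.4809, 0.3261])]
0.125 [array([0.5049, 0.2146]), array([0.4911, 0.3207])]
0.13 [array([0.515 , 0.2106]), array([0.5014, 0.3153])]
0.11 [array([0.4747, 0.2268]), array([0.4604, 0.3369])]
```

No slip or tilt. The twist goes +181.7°, since the other way would run out of wrist range.

```bash
python3 -m pendant '[[-0.54,-3.5,0,0],[-0.54,-3.5,0,0],[-0.54,-3.5,0,0],[-0.54,-3.5,0,0],[-0.54,-3.5,0,0],[-0.54,-3.5,0,0],[-0.54,-3.5,0,0],[-0.57,-3.5,0,0]]'; python3 -m pendant '[[0,0,0,10],[0,0,0,10],[0,0,0,10],[0,0,0,10],[0,0,0,10],[0,0,0,10],[0,0,0,10],[0,0,0,10]]'; python3 -m pendant '[[0,0,0,10],[0,0,0,10],[0,0,0,10],[0,0,0,10],[0,0,0,10],[0,0,0,10],[0,0,0,10],[0,0,0,10]]'; python3 -m pendant '[[0,0,0,10],[0,0,0,10],[0,0,0,1.7],[0,0,0,0],[0,0,0,0]]'
python3 - <<'E'
from h import *
goto(.5808,-.0118,.0535,-1.486)
t,_=eyes.get_image("top"); s,_=eyes.get_image("scene"); cv2.imwrite("pics/top2.png",t); cv2.imwrite("pics/scene2.png",s)
b=cv2.resize(s[120:260,200:360],None,fx=3.75,fy=3.75,interpolation=2)[:525];
cv2.imwrite("pics/crop3.png",b)
E
```

```text
time: 5.32
eef_pos: [0.5807, -0.0122, 0.1314]
orientation: [0.181, -3.135, -0.0]
force: [-0.1, -0.1, -2.7]
gripper_width: 0.144
finger_force: 50.0
time: 6.32
eef_pos: [0.5804, -0.011, 0.1314]
orientation: [-1.883, -2.513, 0.002]
force: [-0.5, 0.2, -2.9]
gripper_width: 0.144
finger_force: 50.0
time: 7.32
eef_pos: [0.5804, -0.011, 0.1314]
orientation: [-3.059, -0.714, 0.003]
force: [0.7, -0.7, -2.7]
gripper_width: 0.15
finger_force: 50.0
time: 7.95
eef_pos: [0.5809, -0.0111, 0.1323]
orientation: [-3.139, -0.139, 0.001]
force: [0.9, -0.2, -2.2]
gripper_width: 0.143
finger_force: 50.0
t 7.95 tcp [ 0.5809 -0.0111  0.1323] th -1.4825 w 0.143 F [ 0.9 -0.2 -2.2]
  shift cm [-0.02  0.07  7.88] twist 0.2
```

View pics/crop3.png

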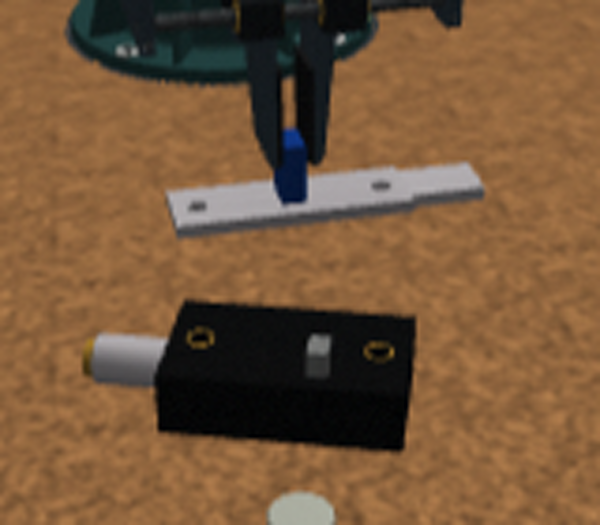

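The plate hangs over the stand askew, with its hole A at scene pixel (253,175). The stand's holes are at (253,210) and (300,213). I compare the camera with the kinematics here to get the camera bias.

Run:
```python
from h import *
s=cv2.imread("pics/scene2.png"); c=np.array([.5809,-.0111]); th=-1.4825
u=np.array([np.cos(th),np.sin(th)])
for k,g,sg in(("A",(252.8,174.9),1),("B",(301.6,169.3),-1)):
    q=cen(s,*g,3,'dark'); kin=c+sg*.052*u; print(k,q,"cam",onz("scene",*q,.1278)[:2].round(4),"kin",kin.round(4),"kinpx",proj("scene",[*kin,.1278]).round(2))
for k,g in(("SA",(253.1,210)),("SB",(300.5,212.9))):
    q=cen(s,*g,4,'rim'); print(k,q,onz("scene",*q,.04)[:2].round(4))
goto(.5808,-.0118,.0535,-1.486)
```

```text
A [252.2109777  174.66209262] cam [ 0.5843 -0.0607] kin [ 0.5855 -0.0629] kinpx [251.2  175.01]
B [301.1497006  169.13572854] cam [0.5754 0.0429] kin [0.5763 0.0407] kinpx [300.2 169.4]
SA [253.09157895 209.99368421] [ 0.5835 -0.0626]
SB [300.54657688 212.95847363] [0.6096 0.0374]
t 8.05 tcp [ 0.581  -0.011   0.1324] th -1.4835 w 0.148 F [-0.4 -0.  -2.4]
  shift cm [-0.02  0.07  7.89] twist 0.14
```

```bash
python3 -m pendant '[[-0.05,0.17,2,0],[0,0,2,0],[0,0,2,0],[0,0,1,0],[0,0,0.5,0],[0,0,0.2,0],[0,0,0,0],[0,0,0,0]]'
python3 - <<'E'
from h import *
goto(.5806,-.0127,.0525,-1.485)
E
```

```text
time: 9.05
eef_pos: [0.5811, -0.0128, 0.056]
orientation: [3.139, 0.135, 0.001]
force: [0.1, -1.5, -1.7]
gripper_width: 0.147
finger_force: 50.0
t 9.05 tcp [ 0.5811 -0.0128  0.056 ] th -1.4848 w 0.147 F [ 0.1 -1.5 -1.7]
  shift cm [-0.05 -0.01  0.35] twist 0.01
```

```bash
python3 -m pendant '[[-0.05,0,0.15,0],[0,0,0.15,0],[0,0,0.05,0],[0,0,0,0],[0,0,0,0]]'; python3 -m pendant '[[0,0,0,0],[0,0,0,0],[0,0,0,0],[0,0,0,0],[0,0,-1,0],[0,0,-3,0],[0,0,-4,0],[0,0,-4,0]]' 0
python3 - <<'E'
from h import *
goto(.5068,-.2889,.12,-1.21)
E
```

```text
time: 9.68
eef_pos: [0.5803, -0.0129, 0.0525]
orientation: [-3.139, -0.135, 0.0]
force: [-3.3, -0.0, 7.4]
gripper_width: 0.146
finger_force: 50.0
time: 10.68
eef_pos: [0.5801, -0.0128, 0.1739]
orientation: [3.139, 0.135, 0.0]
force: [0.2, -0.9, 0.4]
gripper_width: 0.501
finger_force: 0.0
t 10.675 tcp [ 0.5801 -0.0128  0.1739] th -1.4849 w 0.501 F [ 0.2 -0.9  0.4]
  shift cm [-9.68 26.87  5.39] twist -15.75
```

```bash
python3 -m pendant '[[-1.3,3.3,0.3,0],[-1.3,3.3,0.3,0],[-1.3,3.3,0.3,0],[-1.2,3.4,0.3,0],[-1.2,3.4,0.3,0],[-1.2,3.4,0.3,0],[-1.2,3.4,0.3,0],[-1.1,3.4,0.3,0]]' 0; python3 -m pendant '[[0,0,0,-8],[0,0,0,-7.8],[0,0,0,0],[0,0,0,0]]'
python3 - <<'E'
from h import *
goto(.506,-.2885,.12,-1.21)
s0=cv2.imread("pics/scene0.png")
w=s0[176:202,134:166].astype(int); m=(w[...,2]-3*w[...,1]>10); yy,xx=np.nonzero(m); print("red",xx.mean()+134,yy.mean()+176,yy.min()+176,yy.max()+176,onz("scene",xx.mean()+134,yy.mean()+176,.07)[:2])
t,_=eyes.get_image("top"); s,_=eyes.get_image("scene"); cv2.imwrite("pics/top3.png",t); cv2.imwrite("pics/scene3.png",s)
a=cv2.resize(s[170:250,210:350],None,fx=4,fy=4,interpolation=2);b=cv2.resize(t[185:265,225:365],None,fx=4,fy=4,interpolation=2)
cv2.imwrite("pics/crop4.png",cv2.resize(np.vstack([a,b]),(525,600)))
E
```

```text
time: 11.68
eef_pos: [0.5054, -0.2905, 0.1487]
orientation: [3.138, 0.135, 0.001]
force: [-0.2, -0.2, 0.2]
gripper_width: 0.502
finger_force: 0.0
time: 12.18
eef_pos: [0.5058, -0.2892, 0.1484]
orientation: [3.091, 0.561, 0.0]
force: [-0.7, -0.9, 0.3]
gripper_width: 0.5
finger_force: 0.0
t 12.175 tcp [ 0.5058 -0.2892  0.1484] th -1.212 w 0.5 F [-0.7 -0.9  0.3]
  shift cm [ 0.05 -0.06  2.84] twist -0.11
red 147.9431818181818 187.61363636363637 182 193 [ 0.50469444 -0.29061225]
```

View pics/crop4.png

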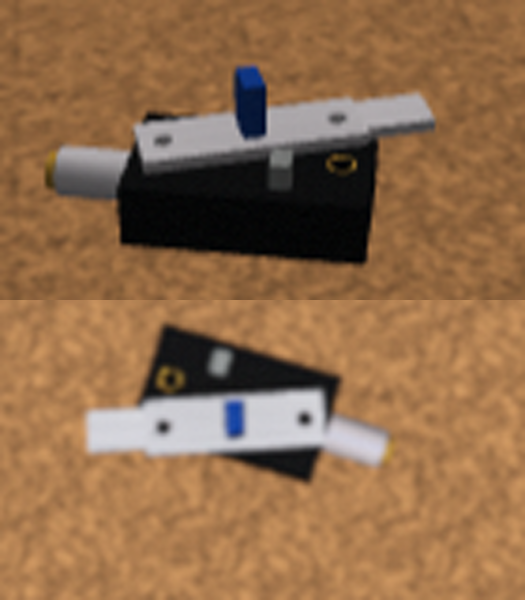

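The plate lies askew on the stand clear of the keeper, hole A at scene (253.5,207.3) and top (306.3,216.7). I measure its offset against the stand's hole in each view.

Run:
```python
from h import *
t=cv2.imread("pics/top3.png");s=cv2.imread("pics/scene3.png")
for n,p,a,b,sa in(("top",t,(306.3,216.7),(268.5,218.9),(306.087,216.507)),("scene",s,(253.5,207.3),(299.9,201.5),(253.091,209.996))):
    A,B=[onz(n,*cen(p,*g,3,'dark'),.048)[:2] for g in(a,b)]; S=onz(n,*sa,.04)[:2]
    print(n,A.round(4),B.round(4),"A-SA mm",((A-S)*1e3).round(1),"dir",np.arctan2(*(B-A)[::-1]))
print("kin A",np.array([.5803,-.0129])+.052*np.array([np.cos(-1.485),np.sin(-1.485)]))
```

```text
top [ 0.5863 -0.064 ] [0.5774 0.0396] A-SA mm [-0.3  1.3] dir 1.6564088362995555
scene [ 0.5839 -0.0625] [0.5753 0.0412] A-SA mm [0.4 0.1] dir 1.6535600276242464
kin A [ 0.58475594 -0.06470873]
```

```bash
python3 -c "
from h import *
goto(.5055,-.2913,.059,-1.21)"; python3 -m pendant '[[0,0.2,3,0],[0,0,3,0],[0,0,2,0],[0,0,0.9,0],[0,0,0,0],[0,0,0,0]]' 0 30; python3 -m pendant '[[0,0,0,0],[0,0,0,0],[0,0,0,0],[0,0,0,0],[0,0,0,0],[0,0,0,0]]' -1 30;python3 -c "
from h import *
goto(.5055,-.2913,.059,-1.21)"
```

```text
t 12.275 tcp [ 0.5057 -0.2892  0.1482] th -1.2109 w 0.502 F [ 0.  -0.1 -1. ]
  shift cm [-0.1   0.19  8.92] twist -0.05
time: 13.02
eef_pos: [0.5069, -0.2915, 0.0599]
orientation: [3.09, 0.565, 0.001]
force: [-0.1, -0.1, 0.7]
gripper_width: 0.502
finger_force: 0.0
time: 13.78
eef_pos: [0.5064, -0.2911, 0.059]
orientation: [-3.09, -0.565, 0.0]
force: [0.9, 0.3, 0.2]
gripper_width: 0.008
finger_force: 0.0
t 13.775 tcp [ 0.5064 -0.2911  0.059 ] th -1.2091 w 0.008 F [0.9 0.3 0.2]
  shift cm [-0.09 -0.01  0.  ] twist 0.05
```

The fingers shut on nothing, so I look.

Run:
```python
from h import *
t,_=eyes.get_image("top"); s,_=eyes.get_image("scene"); cv2.imwrite("pics/top4.png",t); cv2.imwrite("pics/scene4.png",s)
a=cv2.resize(s[110:240,90:240],None,fx=4,fy=4,interpolation=2)
b=cv2.resize(t[200:300,340:440],None,fx=2,fy=2,interpolation=2)
o=np.zeros((520,800,3),np.uint8);o[:520,:600]=a;o[:200,600:]=b;cv2.imwrite("pics/crop5.png",o)
```

```text
(no output)
```

View pics/crop5.png

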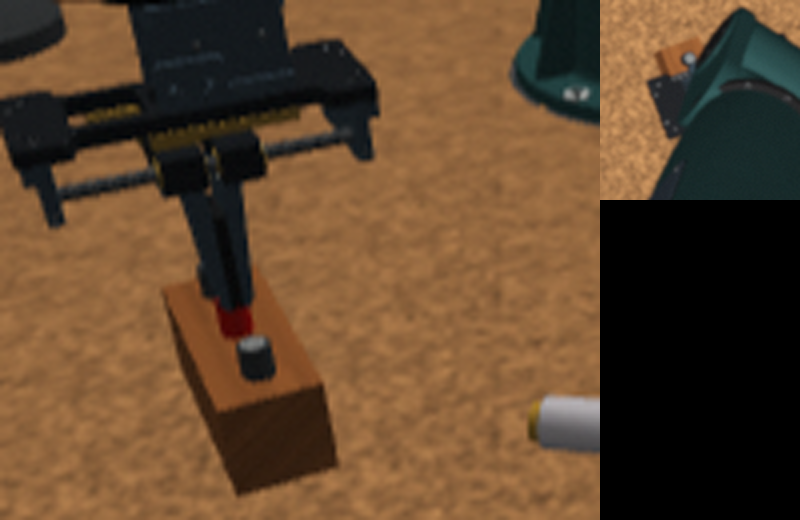

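Run:
```python
from h import *
print(ctrl.get_state()["eef_pos"],ctrl.get_state()["gripper_width"])
for z in(.04,.05,.059,.068,.078,.09): print(z,proj("scene",[.5064,-.2911,z]).round(1))
print("pin handle bottom/top at (.5055,-.2913)",proj("scene",[.5055,-.2913,.056]).round(1),proj("scene",[.5055,-.2913,.08]).round(1))
s=cv2.imread("pics/scene4.png")
w=s[176:202,134:166].astype(int); m=(w[...,2]-3*w[...,1]>10)
for i,r in enumerate(m):
    if r.any(): print(i+176,''.join('#' if v else '.' for v in r))
```

```text
[ 0.50634174 -0.29113509  0.05899975] 0.007023057926086685
0.04 [150.1 199.4]
0.05 [149.3 195.6]
0.059 [148.5 192.2]
0.068 [147.8 188.8]
0.078 [146.9 184.9]
0.09 [145.9 180.2]
pin handle bottom/top at (.5055,-.2913) [148.8 193.2] [146.7 183.9]
186 ..........#.....................
187 ..........##...###..............
188 ...........########.............
189 ...........########.............
190 ...........########.............
191 ...........########.............
192 ...........########.............
193 ............######..............
```

Run:
```python
from h import *
s,d=eyes.get_image("scene"); c=eyes.calibration("scene"); Rm=R.from_rotvec(c["rotation"])
for u in(144,148,152):
  for v in(165,172,178,182,184,186,188,190,192,194,197):
    q=d[v,u]; X=c["position"]+Rm.apply(np.linalg.solve(c["mtx"],[u,v,1.])*q); print(u,v,s[v,u],X.round(3))
```

```text
144 165 [9 9 8] [ 0.52  -0.285  0.134]
144 172 [24 21 18] [ 0.522 -0.287  0.119]
144 178 [29 25 20] [ 0.523 -0.29   0.105]
144 182 [29 24 21] [ 0.524 -0.291  0.096]
144 184 [27 25 59] [ 0.526 -0.292  0.092]
144 186 [13 16 62] [ 0.512 -0.297  0.079]
144 188 [17 29 89] [ 0.509 -0.298  0.072]
144 190 [ 26  49 110] [ 0.49  -0.304  0.056]
144 192 [ 38  76 129] [ 0.498 -0.303  0.056]
144 194 [ 37  74 126] [ 0.509 -0.301  0.057]
144 197 [ 37  74 125] [ 0.52  -0.3    0.055]
148 165 [28 24 19] [ 0.519 -0.277  0.133]
148 172 [26 23 18] [ 0.523 -0.279  0.119]
148 178 [11 10 10] [ 0.519 -0.283  0.102]
148 182 [9 8 7] [ 0.519 -0.284  0.092]
148 184 [11 10  9] [ 0.522 -0.285  0.089]
148 186 [11 12 11] [ 0.524 -0.285  0.085]
148 188 [ 7 10 59] [ 0.514 -0.288  0.075]
148 190 [ 6  8 67] [ 0.515 -0.289  0.07 ]
148 192 [ 6  8 68] [ 0.513 -0.29   0.064]
148 194 [13 26 82] [ 0.516 -0.291  0.06 ]
148 197 [ 40  77 132] [ 0.521 -0.291  0.055]
152 165 [ 60  98 140] [ 0.252 -0.328  0.   ]
152 172 [ 58  86 117] [ 0.296 -0.322  0.   ]
152 178 [30 32 34] [ 0.518 -0.274  0.101]
152 182 [28 24 20] [ 0.52  -0.276  0.092]
152 184 [27 23 17] [ 0.519 -0.277  0.086]
152 186 [29 40 72] [ 0.521 -0.277  0.082]
152 188 [ 15  28 106] [ 0.504 -0.282  0.068]
152 190 [ 7  9 94] [ 0.51  -0.282  0.066]
152 192 [ 7 10 92] [ 0.508 -0.283  0.06 ]
152 194 [86 90 99] [ 0.511 -0.283  0.056]
152 197 [86 87 86] [ 0.556 -0.274  0.075]
```

Depth shows the real fingertips at z≈0.082, about 22 mm above the reported TCP, so the fingers closed just above the handle. The scene crop agrees: the handle is visible below the tips at (149,187–193). I reopen, go about 18 mm lower while watching force, and grip again.

```bash
python3 -m pendant '[[0,0,-0.5,0],[0,0,0,0],[0,0,0,0],[0,0,0,0],[0,0,0,0]]' 0 30; python3 -m pendant '[[-0.05,0,0.8,0],[0,0,0.6,0],[0,0,0.5,0],[0,0,0.4,0],[0,0,0,0],[0,0,0,0]]'; python3 -m pendant '[[0,0,0,0],[0,0,0,0],[0,0,0,0],[0,0,0,0],[0,0,0,0],[0,0,0,0]]' -1 30
python3 - <<'E'
from h import *
goto(.5055,-.2913,.041,-1.21)
E
```

```text
time: 14.55
eef_pos: [0.5063, -0.2911, 0.064]
orientation: [-3.09, -0.565, 0.0]
force: [-0.4, 0.2, -0.3]
gripper_width: 0.491
finger_force: 0.0
time: 15.3
eef_pos: [0.506, -0.2913, 0.0411]
orientation: [3.09, 0.565, 0.0]
force: [0.4, 0.6, 0.0]
gripper_width: 0.496
finger_force: 0.0
time: 16.05
eef_pos: [0.506, -0.2914, 0.0411]
orientation: [3.09, 0.565, 0.0]
force: [-1.5, 0.5, 2.3]
gripper_width: 0.188
finger_force: 30.0
t 16.05 tcp [ 0.506  -0.2914  0.0411] th -1.2091 w 0.188 F [-1.5  0.5  2.3]
  shift cm [-0.04 -0.02  0.01] twist 0.05
```

Gripped. Lift out and turn.

```bash
python3 -m pendant '[[0,0,-1,0],[0,0,-2,0],[0,0,-3,0],[0,0,-4,0],[0,0,-4,0],[0,0,0,-8],[0,0,0,-10],[0,0,0,-10]]'; python3 -m pendant '[[0,0,0,-10],[0,0,0,-10],[0,0,0,-10],[0,0,0,-10],[0,0,0,-6.2],[0,0,0,0]]'
python3 - <<'E'
from h import *
goto(.5847,-.065,.14,.085)
E
```

```text
time: 17.05
eef_pos: [0.5058, -0.2911, 0.1826]
orientation: [2.858, 1.304, 0.001]
force: [0.4, -0.9, 0.5]
gripper_width: 0.188
finger_force: 30.0
time: 17.8
eef_pos: [0.5059, -0.2912, 0.1822]
orientation: [2.124, 2.314, 0.0]
force: [0.6, -0.6, -1.1]
gripper_width: 0.189
finger_force: 30.0
t 17.8 tcp [ 0.5059 -0.2912  0.1822] th 0.0852 w 0.189 F [ 0.6 -0.6 -1.1]
  shift cm [21.87  9.78  4.22] twist 0.01
```

```bash
python3 -m pendant '[[2.7,1.2,0,0],[2.7,1.2,0,0],[2.7,1.2,0,0],[2.7,1.2,0,0],[2.7,1.2,0.5,0],[2.7,1.2,0.7,0],[2.7,1.3,1,0],[2.9,1.3,1,0]]'; python3 -m pendant '[[0,0,0.5,0],[0,0,0.5,0],[0,0,0,0]]'
python3 - <<'E'
from h import *
goto(.5847,-.065,.14,.085)
t,_=eyes.get_image("top"); s,d=eyes.get_image("scene"); cv2.imwrite("pics/top5.png",t); cv2.imwrite("pics/scene5.png",s)
cv2.imwrite("pics/crop6.png",cv2.resize(s[140:240,200:340],None,fx=5,fy=5,interpolation=2))
st=ctrl.get_state()["eef_pos"]; print("expected tip px",proj("scene",st+[0,0,-.035]),"handle base",proj("scene",st+[0,0,.015]))
E
```

```text
time: 18.8
eef_pos: [0.5851, -0.0647, 0.1496]
orientation: [2.127, 2.311, 0.001]
force: [0.3, -0.4, -0.5]
gripper_width: 0.187
finger_force: 30.0
time: 19.18
eef_pos: [0.5845, -0.0663, 0.139]
orientation: [-2.126, -2.313, 0.0]
force: [-0.1, -0.8, 0.3]
gripper_width: 0.185
finger_force: 30.0
t 19.175 tcp [ 0.5845 -0.0663  0.139 ] th 0.0844 w 0.185 F [-0.1 -0.8  0.3]
  shift cm [ 0.13  0.03 -0.1 ] twist -0.03
expected tip px [250.03751843 184.85471131] handle base [248.87373485 163.38391499]
```

View pics/crop6.png

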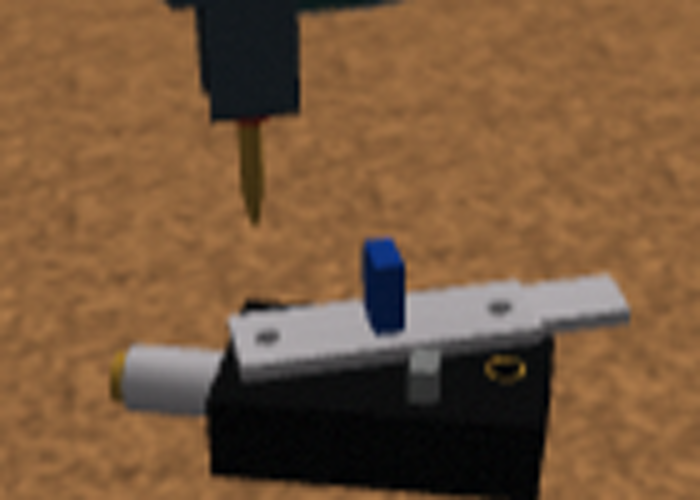

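The pin hangs vertical, its tip at scene (251.2,184.8) where kinematics plus bias predict. Insert stepwise.

```bash
python3 -m pendant '[[0.13,0.03,2,0],[0,0,2,0],[0,0,1,0],[0,0,0.5,0],[0,0,0.5,0],[0,0,0.5,0],[0,0,0,0],[0,0,0,0]]';python3 -c "
from h import *
goto(.5847,-.065,.049,.085)"
```

```text
time: 20.27
eef_pos: [0.5852, -0.0644, 0.0743]
orientation: [2.124, 2.315, 0.0]
force: [1.6, -0.7, -0.4]
gripper_width: 0.184
finger_force: 30.0
t 20.275 tcp [ 0.5852 -0.0644  0.0743] th 0.0859 w 0.184 F [ 1.6 -0.7 -0.4]
  shift cm [-0.06 -0.05  2.53] twist 0.05
```

```bash
python3 -m pendant '[[0,0,0.3,0],[0,0,0.3,0],[0,0,0.3,0],[0,0,0.3,0],[0,0,0,0]]';python3 -c "
from h import *
goto(.5847,-.065,.049,.085)"
```

```text
time: 20.9
eef_pos: [0.5848, -0.0643, 0.0617]
orientation: [-2.124, -2.315, 0.0]
force: [0.3, -0.6, -0.7]
gripper_width: 0.187
finger_force: 30.0
t 20.9 tcp [ 0.5848 -0.0643  0.0617] th 0.086 w 0.187 F [ 0.3 -0.6 -0.7]
  shift cm [-0.06 -0.02  1.27] twist 0.05
```

```bash
python3 -m pendant '[[0,0,0.3,0],[0,0,0.3,0],[0,0,0.3,0],[0,0,0.2,0],[0,0,0.1,0],[0,0,0,0]]';python3 -c "
from h import *
goto(.5847,-.065,.049,.085)"
```

```text
time: 21.65
eef_pos: [0.5849, -0.0644, 0.05]
orientation: [-2.124, -2.315, 0.0]
force: [-0.6, 0.6, -1.0]
gripper_width: 0.187
finger_force: 30.0
t 21.65 tcp [ 0.5849 -0.0644  0.05  ] th 0.0859 w 0.187 F [-0.6  0.6 -1. ]
  shift cm [-0.06 -0.03  0.1 ] twist 0.05
```

```bash
python3 -m pendant '[[0,0,0,0],[0,0,0,0],[0,0,0,0],[0,0,0,0],[0,0,0,0],[0,0,-1,0],[0,0,-3,0],[0,0,-4,0]]' 0.2 30;python3 -c "
from h import *
goto(.5724,.0831,.07,.0845)"
```

```text
time: 22.65
eef_pos: [0.5845, -0.0643, 0.1309]
orientation: [-2.123, -2.314, 0.001]
force: [-0.1, -0.4, 0.6]
gripper_width: 0.6
finger_force: 0.0
t 22.65 tcp [ 0.5845 -0.0643  0.1309] th 0.0859 w 0.6 F [-0.1 -0.4  0.6]
  shift cm [14.79  0.07  6.09] twist 0.08
```

```bash
python3 -m pendant '[[3.7,0,0,0],[3.7,0,0,0],[3.7,0,0,0],[3.7,0.1,0,0],[0,0,0,0]]'
python3 - <<'E'
from h import *
goto(.5724,.0831,.013,.0845)
t,_=eyes.get_image("top"); s,_=eyes.get_image("scene"); cv2.imwrite("pics/scene6.png",s); cv2.imwrite("pics/top6.png",t)
for n,p,b in(("top",t,(280,190,60,60)),("scene",s,(225,160,60,60))):
    x=blobs(p,(0,150,50),(6,255,255),b); print(n,x,[onz(n,*q[1],.088 if n=="top" else .078)[:2].round(4) for q in x])
E
python3 -m pendant '[[0,0,3,0],[0,0,3,0],[0,0,2,0],[0,0,0,0]]'; python3 -c "
from h import *
goto(.5724,.0831,.013,.0845)"
```

```text
time: 23.28
eef_pos: [0.5732, 0.085, 0.1307]
orientation: [2.121, 2.317, 0.001]
force: [0.4, -1.0, 1.1]
gripper_width: 0.602
finger_force: 0.0
t 23.275 tcp [0.5732 0.085  0.1307] th 0.0883 w 0.602 F [ 0.4 -1.   1.1]
  shift cm [-0.18 -0.11 11.77] twist 0.22
top [(22, array([306.86, 214.55]), array([305, 212,   5,   6]))] [array([ 0.5853, -0.0647])]
scene [(101, array([251.93, 195.78]), array([248, 190,   9,  13]))] [array([ 0.5859, -0.0636])]
time: 23.88
eef_pos: [0.5726, 0.0825, 0.049]
orientation: [-2.124, -2.313, 0.003]
force: [-0.1, -0.0, 1.1]
gripper_width: 0.601
finger_force: 0.0
t 23.875 tcp [0.5726 0.0825 0.049 ] th 0.0852 w 0.601 F [-0.1 -0.   1.1]
  shift cm [ 0.06 -0.01  3.6 ] twist 0.04
```

```bash
python3 -m pendant '[[0.2,0,1.2,0],[0,0,1,0],[0,0,0.8,0],[0,0,0.6,0],[0,0,0,0]]'
python3 - <<'E'
from h import *
goto(.5724,.0831,.013,.0845)
s,d=eyes.get_image("scene"); cv2.imwrite("pics/scene7.png",s)
u,v=map(int,proj("scene",[.572,.083,.048]))
cv2.imwrite("pics/crop7.png",cv2.resize(s[140:240,220:360],None,fx=5,fy=5,interpolation=2))
E
```

```text
time: 24.5
eef_pos: [0.5729, 0.0851, 0.0136]
orientation: [-2.124, -2.315, 0.001]
force: [0.7, -0.5, -0.8]
gripper_width: 0.598
finger_force: 0.0
t 24.5 tcp [0.5729 0.0851 0.0136] th 0.086 w 0.598 F [ 0.7 -0.5 -0.8]
  shift cm [-0.2  -0.07  0.06] twist 0.08
```

View pics/crop7.png

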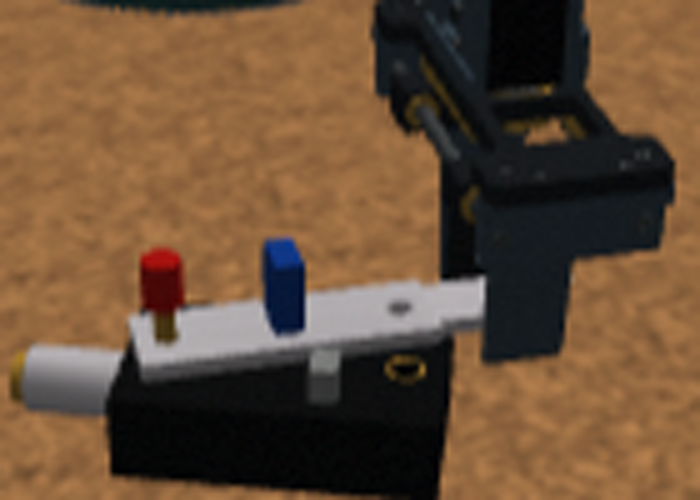

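The pin stands in its hole, and the fingers straddle the tongue at crop (485,300) and reach below it. Grip lightly and swing on a 150 mm radius: per 2.5° row, dy=0.654 and dx=-0.014.

```bash
python3 -m pendant '[[0,0,0,0],[0,0,0,0],[0,0,0,0],[0,0,0,0],[0,0,0,0]]' -1 8; python3 -m pendant '[[-0.01,0.65,0,2.5],[-0.01,0.65,0,2.5],[-0.02,0.65,0,2.5],[-0.01,0.65,0,2.5],[-0.02,0.65,0,2.5],[-0.01,0.65,0,2.5],[0,0,0,0]]'
python3 - <<'E'
from h import *
goto(.5849+.15*.259,-.0644+.15*.966,.0136,-.262)
E
```

```text
time: 25.18
eef_pos: [0.5731, 0.0852, 0.0142]
orientation: [-2.124, -2.315, 0.0]
force: [-1.8, -0.4, 4.2]
gripper_width: 0.33
finger_force: 8.0
time: 26.05
eef_pos: [0.6123, 0.0835, 0.0141]
orientation: [2.408, 2.017, 0.0]
force: [-0.3, 0.9, 4.9]
gripper_width: 0.331
finger_force: 8.0
t 26.05 tcp [0.6123 0.0835 0.0141] th -0.1763 w 0.331 F [-0.3  0.9  4.9]
  shift cm [-0.09  1.18  0.05] twist 4.91
```

```bash
python3 -m pendant '[[0,0.34,0,1.3],[-0.01,0.34,0,1.3],[0,0.26,0,1],[0,0,0,0]]'; python3 -m pendant '[[0,0.13,0,0.5],[0,0,0,0]]'; python3 -m pendant '[[0,0.13,0,0.5],[0,0,0,0]]'
python3 - <<'E'
from h import *
goto(.5849+.15*.259,-.0644+.15*.966,.0136,-.262)
E
```

```text
time: 26.55
eef_pos: [0.621, 0.0815, 0.014]
orientation: [-2.47, -1.94, 0.001]
force: [-2.3, -0.4, 4.6]
gripper_width: 0.324
finger_force: 8.0
time: 26.8
eef_pos: [0.6221, 0.0812, 0.014]
orientation: [-2.478, -1.93, 0.001]
force: [-3.6, 1.4, 5.6]
gripper_width: 0.33
finger_force: 8.0
time: 27.05
eef_pos: [0.6233, 0.0809, 0.014]
orientation: [-2.487, -1.919, 0.001]
force: [-3.5, 0.1, 4.2]
gripper_width: 0.326
finger_force: 8.0
t 27.05 tcp [0.6233 0.0809 0.014 ] th -0.2564 w 0.326 F [-3.5  0.1  4.2]
  shift cm [-0.03  0.06  0.04] twist 0.32
```

```bash
python3 -m pendant '[[0,0.1,0,0.4],[0,0,0,0]]'; python3 -m pendant '[[0,0.1,0,0.4],[0,0,0,0]]'
python3 - <<'E'
from h import *
goto(.5849+.15*.259,-.0644+.15*.966,.0136,-.262)
E
```

```text
time: 27.3
eef_pos: [0.6242, 0.0807, 0.014]
orientation: [-2.493, -1.91, 0.001]
force: [-3.6, 0.0, 5.8]
gripper_width: 0.331
finger_force: 8.0
time: 27.55
eef_pos: [0.6252, 0.0804, 0.014]
orientation: [-2.5, -1.902, 0.001]
force: [-4.4, -0.2, 4.8]
gripper_width: 0.327
finger_force: 8.0
t 27.55 tcp [0.6252 0.0804 0.014 ] th -0.2703 w 0.327 F [-4.4 -0.2  4.8]
  shift cm [-0.03 -0.14  0.04] twist -0.48
```

```bash
python3 -m pendant '[[0,0.1,0,0.3],[0,0,0,0]]'; python3 -m pendant '[[0,0.1,0,0.3],[0,0,0,0]]'
python3 - <<'E'
from h import *
s,d=eyes.get_image("scene"); cv2.imwrite("pics/scene8.png",s)
cv2.imwrite("pics/crop8.png",cv2.resize(s[180:250,230:330],None,fx=7,fy=7,interpolation=2))
goto(.5849+.15*.259,-.0644+.15*.966,.0136,-.262)
E
```

```text
time: 27.8
eef_pos: [0.6261, 0.0802, 0.014]
orientation: [-2.505, -1.895, 0.001]
force: [-3.5, 0.0, 5.7]
gripper_width: 0.326
finger_force: 8.0
time: 28.05
eef_pos: [0.627, 0.0799, 0.014]
orientation: [-2.51, -1.888, 0.001]
force: [-3.6, 1.5, 4.7]
gripper_width: 0.327
finger_force: 8.0
t 28.1 tcp [0.627  0.0799 0.014 ] th -0.2809 w 0.327 F [-4.5  1.7  5.6]
  shift cm [-0.03 -0.33  0.04] twist -1.08
```

View pics/crop8.png

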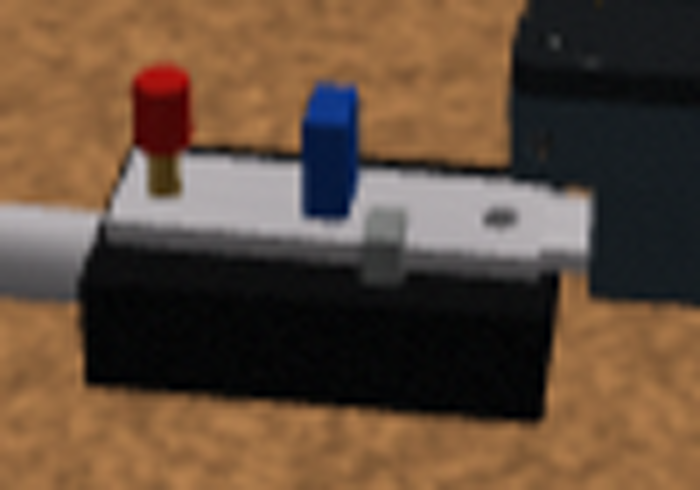

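The plate is under the keeper with the pin standing, and hole B is at scene (301.4,210.9). I compare that with where the stand's hole B should sit.

Run:
```python
from h import *
s=cv2.imread("pics/scene8.png")
q=cen(s,301.4,210.9,3,'dark'); B=onz("scene",*q,.048)[:2]; SB=onz("scene",300.546,212.95,.04)[:2]; SA=onz("scene",253.091,209.996,.04)[:2]
print(q,B,SB,"diff mm",(B-SB)*1e3,"px of SB at .048",proj("scene",[*SB,.048]))
print("plate yaw by cam A=SA",np.arctan2(B[0]-SA[0],B[1]-SA[1]),"stand",np.arctan2(SB[0]-SA[0],SB[1]-SA[1]), "tcp",np.arctan2(.627-.5849,.0799+.0644))
# block-bottom edge slopes: stand bottom edge front vs plate edge via depth-free z planes
for a,b,z in(((85,385),(545,420),0.),((105,225),(540,262),.048)):
    P=[onz("scene",230+x/7,180+y/7,z)[:2] for x,y in(a,b)]; print(z,np.arctan2(P[1][0]-P[0][0],P[1][1]-P[0][1]))
```

```text
[300.93862275 210.71257485] [0.61288584 0.03744886] [0.60960835 0.03739615] diff mm [3.27748893 0.05270215] px of SB at .048 [300.63434444 209.86182576]
plate yaw by cam A=SA 0.2854181037532813 stand 0.25512551450112364 tcp 0.2838739410291223
0.0 0.2660416815762469
0.048 0.2927402157867116
```

Run:
```python
from h import *
t=cv2.imread("pics/top0.png")
m=cv2.inRange(t[188:240,255:325],(0,0,0),(45,45,45)); m=cv2.morphologyEx(m,cv2.MORPH_CLOSE,np.ones((7,7)))
c=max(cv2.findContours(m,0,1)[0],key=cv2.contourArea); r=cv2.minAreaRect(c); bx=cv2.boxPoints(r)+[255,188]; print(r)
P=[onz("top",*p,.04)[:2] for p in bx]
for i in range(4): d=P[(i+1)%4]-P[i]; print(np.linalg.norm(d).round(4),np.degrees(np.arctan2(d[1],d[0])).round(2))
# line fits on the two long sides
pts=c[:,0,:]+[255,188]; W=np.array([onz("top",*p,.04)[:2] for p in pts.astype(float)])
for yaw in(.25,.262,.27,.285,):
    pass
e=np.array([np.sin(.265),np.cos(.265)]);n=np.array([e[1],-e[0]]); ce=W.mean(0); a=(W-ce)@e; b=(W-ce)@n
for sel in(b>.034,b<-.034):
    k=sel&(abs(a)<.055); k&=abs(b-np.median(b[k]))<.003; f=np.polyfit(a[k],b[k],1); print("side yaw",.265+np.arctan(f[0]),k.sum(),f[1])
s,d=eyes.get_image("top"); cv2.imwrite("pics/top9.png",s)
w=cv2.inRange(cv2.cvtColor(s,cv2.COLOR_BGR2HSV)[190:240,225:325],(0,0,120),(179,50,255)); print("alu px visible",w.sum()//255)
```

```text
((32.651248931884766, 24.016014099121094), (48.499515533447266, 28.157161712646484), 17.354022979736328)
0.0792 -15.41
0.1353 -106.15
0.0788 163.74
0.1341 74.0
side yaw 0.27506017047213865 38 0.037991096181154996
side yaw 0.27746342415052583 38 -0.03805001132985968
alu px visible 617
```

The stand's outline gives a yaw of 0.276, and the plate is at about 0.284, against the stop within 1 mm. Release, rise and go to bolt 1.

```bash
python3 -m pendant '[[0,0,0,0],[0,0,0,0],[0,0,0,0],[0,0,0,0],[0,0,-2,0],[0,0,-4,0],[0,0,-4,0],[0,0,-4,0]]' 0.1 30; python3 -c "
from h import *
goto(.5525,-.2741,.15,-1.21)"
```

```text
time: 29.15
eef_pos: [0.6277, 0.0798, 0.1568]
orientation: [2.51, 1.889, 0.001]
force: [-0.1, -0.4, 0.1]
gripper_width: 0.552
finger_force: 0.0
t 29.15 tcp [0.6277 0.0798 0.1568] th -0.2805 w 0.552 F [-0.1 -0.4  0.1]
  shift cm [-36.09   2.57   0.67] twist 53.25
```

```bash
python3 -m pendant '[[-4.5,0.3,0,0],[-4.5,0.3,0,0],[-4.5,0.3,0,0],[-4.5,0.3,0,0],[-4.5,0.3,0,0],[-4.5,0.3,0,0],[-4.5,0.4,0,0],[-4.6,0.4,0,0]]' 0; python3 -m pendant '[[0,0,0,9],[0,0,0,9],[0,0,0,9],[0,0,0,9],[0,0,0,9],[0,0,0,8.2],[0,0,0,0]]'
python3 - <<'E'
from h import *
goto(.5525,-.2741,.041,-1.21)
t,_=eyes.get_image("top"); s,_=eyes.get_image("scene"); cv2.imwrite("pics/top10.png",t); cv2.imwrite("pics/scene10.png",s)
a=cv2.resize(s[180:240,225:345],None,fx=5,fy=5,interpolation=2);b=cv2.resize(t[188:243,230:350],None,fx=5,fy=5,interpolation=2)
cv2.imwrite("pics/crop9.png",np.vstack([a,b]))
E
```

```text
time: 30.15
eef_pos: [0.5524, -0.2758, 0.1556]
orientation: [2.509, 1.888, 0.001]
force: [0.4, -0.2, -0.4]
gripper_width: 0.501
finger_force: 0.0
time: 31.02
eef_pos: [0.5528, -0.2744, 0.1553]
orientation: [3.089, 0.566, 0.001]
force: [-0.2, -0.7, -0.0]
gripper_width: 0.501
finger_force: 0.0
t 31.025 tcp [ 0.5528 -0.2744  0.1553] th -1.2082 w 0.501 F [-0.2 -0.7 -0. ]
  shift cm [-0.03 -0.04 11.43] twist 0.1
```

View pics/crop9.png

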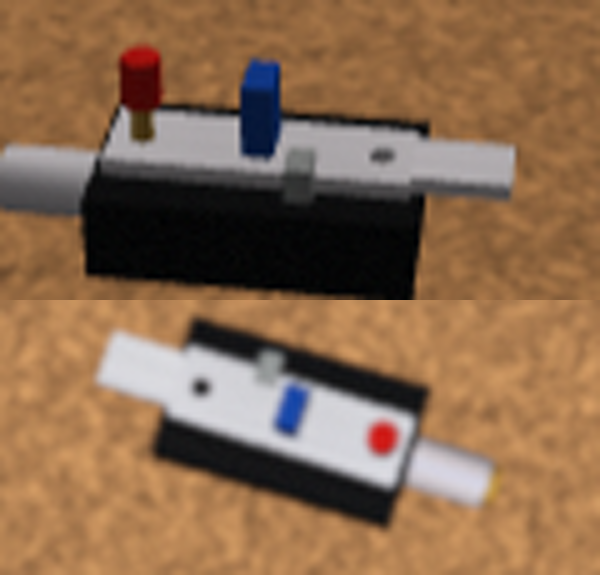

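The plate now sits parallel to the stand under the keeper, with the pin standing. Hole B is dark through at top (270,205.4) and scene (301.4,211). Measure it, then take the bolt.

```bash
python3 - <<'E'
from h import *
t=cv2.imread("pics/top10.png");s=cv2.imread("pics/scene10.png")
for n,p,g,sb in(("top",t,(270,205.4),(269.262,205.5015)),("scene",s,(301.4,211),(300.546,212.95))):
    q=cen(p,*g,3,'dark'); B=onz(n,*q,.048)[:2]; S=onz(n,*sb,.04)[:2]; print(n,q,B.round(4),"B-SB mm",((B-S)*1e3).round(1))
E
python3 -m pendant '[[0,0,3,0],[0,0,3,0],[0,0,2.5,0],[0,0,1.5,0],[0,0,1,0],[0,0,0.4,0],[0,0,0,0],[0,0,0,0]]' 0 30; python3 -m pendant '[[0,0,0,0],[0,0,0,0],[0,0,0,0],[0,0,0,0],[0,0,0,0],[0,0,0,0]]' -1 30
```

```text
top [269.75158258 205.01150969] [0.615  0.0361] B-SB mm [ 0.1 -1.5]
scene [300.94578313 210.70933735] [0.6129 0.0375] B-SB mm [3.3 0.1]
time: 32.12
eef_pos: [0.553, -0.2744, 0.0407]
orientation: [3.09, 0.565, 0.001]
force: [0.2, -0.8, -0.4]
gripper_width: 0.504
finger_force: 0.0
time: 32.88
eef_pos: [0.5526, -0.2743, 0.0401]
orientation: [3.09, 0.565, 0.0]
force: [-0.2, -0.1, 2.9]
gripper_width: 0.184
finger_force: 30.0
```

```bash
python3 -m pendant '[[0,0,-1,0],[0,0,-2,0],[0,0,-3,0],[0,0,-4,0],[0,0,-3,0],[0,0,0,-9],[0,0,0,-9],[0,0,0,-9]]'; python3 -m pendant '[[0,0,0,-9],[0,0,0,-9],[0,0,0,-8.5],[0,0,0,0]]'; python3 -c "
from h import *
goto(.6136,.0356,.12,-.276)"
```

```text
time: 33.88
eef_pos: [0.5528, -0.2743, 0.1717]
orientation: [2.869, 1.278, 0.001]
force: [0.2, 0.8, -0.6]
gripper_width: 0.181
finger_force: 30.0
time: 34.38
eef_pos: [0.5528, -0.2743, 0.1713]
orientation: [2.505, 1.894, 0.001]
force: [0.5, -0.3, -0.7]
gripper_width: 0.185
finger_force: 30.0
t 34.375 tcp [ 0.5528 -0.2743  0.1713] th -0.2763 w 0.185 F [ 0.5 -0.3 -0.7]
  shift cm [31.48 -2.61  5.12] twist -0.02
```

```bash
python3 -m pendant '[[3.9,-0.3,0,0],[3.9,-0.3,0,0],[3.9,-0.3,0,0],[3.9,-0.3,0,0],[3.9,-0.3,0,0],[3.9,-0.3,0,0],[4,-0.4,0,0],[4.1,-0.4,0,0]]'; python3 -m pendant '[[0,0,2.5,0],[0,0,2.5,0],[0,0,0,0],[0,0,0,0]]'
python3 - <<'E'
from h import *
goto(.6136,.0356,.06,-.276)
s,_=eyes.get_image("scene"); cv2.imwrite("pics/scene11.png",s)
st=ctrl.get_state()["eef_pos"]; u=proj("scene",st-[0,0,.010]); print("expected bolt tip px",u)
w=s[int(u[1])-14:int(u[1])+8,int(u[0])-10:int(u[0])+12]; g=cv2.cvtColor(w,cv2.COLOR_BGR2HSV)[...,1]
print(int(u[0])-10,int(u[1])-14); print(g)
E
```

```text
time: 35.38
eef_pos: [0.6135, 0.0373, 0.1709]
orientation: [2.509, 1.89, 0.001]
force: [0.1, 1.3, -0.3]
gripper_width: 0.187
finger_force: 30.0
time: 35.88
eef_pos: [0.6138, 0.0359, 0.1213]
orientation: [2.506, 1.893, 0.001]
force: [-0.5, -0.1, 0.0]
gripper_width: 0.185
finger_force: 30.0
t 35.875 tcp [0.6138 0.0359 0.1213] th -0.2771 w 0.185 F [-0.5 -0.1  0. ]
  shift cm [-0.03 -0.02  6.13] twist -0.06
expected bolt tip px [301.0230104  185.29830179]
291 171
[[148 145   8  94  80  82  72  82  82  74  80  74  88  90  90  79  85  82
   77  73 126 146]
 [149 146  23  70  68  82  82  80  72  80  77  82  82  88  85  77  74  72
   90  82 125 147]
 [146 145  49  68  79  85  82  79  70  79  68  85  79  85  73  79  85  74
   90  71 139 146]
 [146 147 123 118 118  88  89  82  35  78  78  85  71  78  69  82  82  76
   85  81 149 145]
 [145 146 142 141 141 138 138 136 136  60   7  26  19 101 139 142 139 120
  121 120 148 146]
 [146 146 146 147 146 148 146 147 145  76   5   6   6 122 146 143 143 142
  141 143 147 149]
 [148 146 146 147 145 145 146 146 146  74   9   0   0 123 144 146 146 150
  14
[... 710 characters left out ...]
6 110 138 145 144 149 145 146
  144 145 145 148]
 [148 147 148 145 147 145 147 143 146 145 140 141 147 146 149 148 148 148
  146 145 144 147]
 [147 148 146 148 148 146 147 147 146 145 149 147 145 145 147 147 147 145
  146 146 143 142]
 [146 142 150 145 148 147 147 146 146 147 148 145 146 146 146 145 147 144
  146 144 145 143]
 [147 147 145 147 148 150 151 149 147 149 146 145 148 147 145 149 147 145
  149 146 146 145]
 [147 147 144 148 147 146 148 146 147 146 146 145 148 147 146 147 145 146
  147 146 149 147]
 [148 147 147 146 149 145 148 146 146 147 146 148 147 147 142 145 147 150
  146 145 147 146]
 [149 147 145 146 145 145 147 147 145 147 146 146 146 146 143 144 147 147
  148 145 148 148]]
```

The bolt is vertical, with its tip at scene (301.6,185) as predicted. Insert.

```bash
python3 -m pendant '[[0,0,2,0],[0,0,2,0],[0,0,1.5,0],[0,0,0.6,0],[0,0,0.3,0],[0,0,0.3,0],[0,0,0,0]]'; python3 -c "
from h import *
goto(.6136,.0356,.032,-.276)"
```

```text
time: 36.8
eef_pos: [0.6133, 0.036, 0.0532]
orientation: [2.505, 1.895, 0.0]
force: [-0.1, -0.3, -1.2]
gripper_width: 0.186
finger_force: 30.0
t 36.8 tcp [0.6133 0.036  0.0532] th -0.2753 w 0.186 F [-0.1 -0.3 -1.2]
  shift cm [-0.03  0.03  2.12] twist 0.04
```

Tip is 5 mm into the plate with no contact. Continue.

```bash
python3 -m pendant '[[0,0,0.3,0],[0,0,0.3,0],[0,0,0.2,0],[0,0,0,0]]'; python3 -m pendant '[[0,0,0.3,0],[0,0,0.3,0],[0,0,0,0]]'
```

```text
time: 37.3
eef_pos: [0.6131, 0.036, 0.0448]
orientation: [-2.505, -1.895, 0.0]
force: [0.0, 0.9, 0.3]
gripper_width: 0.182
finger_force: 30.0
time: 37.67
eef_pos: [0.613, 0.036, 0.0387]
orientation: [-2.505, -1.895, 0.001]
force: [-0.3, -0.6, 0.5]
gripper_width: 0.185
finger_force: 30.0
```

```bash
python3 -m pendant '[[0,0,0.3,0],[0,0,0.2,0],[0,0,0.1,0],[0,0,0.05,0],[0,0,0,0]]'; python3 -m pendant '[[0,0,0,0],[0,0,0,0],[0,0,0,0],[0,0,0,0],[0,0,-1,0],[0,0,-3,0],[0,0,-4,0],[0,0,-4,0]]' 0;  python3 -m pendant '[[-4,-2,-1,0],[-5,-4,0,0],[-5,-4,0,0],[-5,-4,0,0],[-4,-3,0,0],[0,0,0,0]]'
python3 - <<'E'
from h import *
goto(.6136,.0356,.032,-.276)
t,_=eyes.get_image("top"); s,_=eyes.get_image("scene"); cv2.imwrite("pics/scene12.png",s); cv2.imwrite("pics/top12.png",t)
a=cv2.resize(s[170:245,225:345],None,fx=4,fy=4,interpolation=2);b=cv2.resize(t[140:245,210:365],None,fx=480/155,fy=480/155,interpolation=2)[:300]
cv2.imwrite("pics/crop10.png",np.vstack([a,b]))
E
```

```text
time: 38.3
eef_pos: [0.6132, 0.036, 0.0325]
orientation: [2.505, 1.896, -0.0]
force: [-0.3, -0.3, -0.8]
gripper_width: 0.187
finger_force: 30.0
time: 39.3
eef_pos: [0.6131, 0.036, 0.1544]
orientation: [2.505, 1.896, 0.0]
force: [0.7, 0.1, -0.8]
gripper_width: 0.504
finger_force: 0.0
time: 40.05
eef_pos: [0.3889, -0.1376, 0.1631]
orientation: [2.508, 1.891, 0.0]
force: [1.2, 0.7, -0.1]
gripper_width: 0.501
finger_force: 0.0
t 40.05 tcp [ 0.3889 -0.1376  0.1631] th -0.2784 w 0.501 F [ 1.2  0.7 -0.1]
  shift cm [22.83 16.83 13.11] twist -0.14
```

View pics/crop10.png

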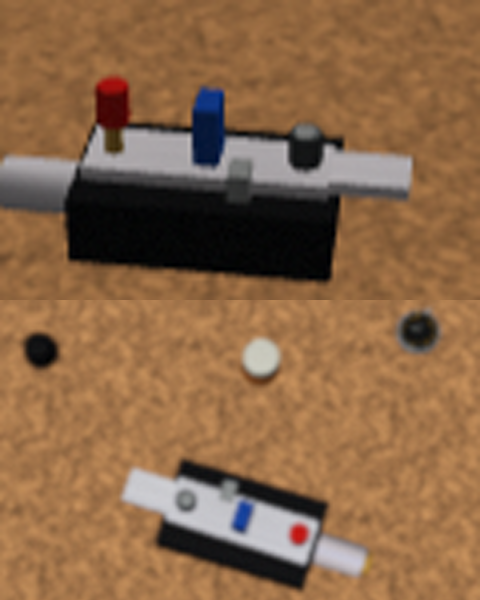

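The bolt head lies on the plate at crop (305,147) and the pin stands at (113,105). The plate is under the keeper, and the watch, loupe and jar are unmoved. Hand in.

```bash
python3 -c "
from workcell import ctrl
print(ctrl.finish_job())"
```

```text
the job is handed in; nothing more can be done
None
```

The job is handed in at about 40 s: the plate is swung home under the keeper, the pin stands in hole A, bolt 1 is home in hole B, and the watch, loupe and jar are undisturbed in the final pictures.

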